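# Start the flange nut on the battery jig's clamp stud

## Robot

A 6-joint arm with a two-finger parallel gripper is mounted at the origin on the work surface. World frame = base frame: x ahead of the robot, y to its left, z up, the work surface at z = 0. Lengths are in m, angles in degrees, forces in N, time in s.
With the tool pointing down it reaches from about 0.25 to 0.725 m from the base axis. Payload 9.7 kg.
Tool frame: the origin (TCP) lies where the fingers leave the gripper's body, on its centre line; the fingertips stand 73 mm ahead of it and the grasp point (between the pads) lies 54 mm ahead of it; y points along the fingers, x is the direction in which the jaws open and shut, and the axes are right-handed (so a half turn about y gives the same grasp; the last joint's range is limited). The gripper opens to 85 mm and grips with 20 to 120 N. Pads are 22 mm wide; open, the fingers measure 114 mm over their backs; the gripper's body (76 mm by 85 mm) begins 54 mm behind the grasp point. The pads swing forward as they close: fully open they stand 13 mm farther back than shut.
Start: joints at [74.255, 4.979, 10.078, 95.1, 0, 90], TCP at [0.149, 0.529, 0.304] pointing down, gripper open.
Joint ranges: [-179.16, 179.16], [-48.56, 103.87], [-65.8, 70.77], [-126.05, 130.52], [-82.76, 87.17], [-180, 180]. Speed limits (degrees/s): [127.2, 127.2, 147.25, 180, 180, 180].

## Interface

Orientations are given as [roll, pitch, yaw] about the fixed x, y, z axes, in that order (R = Rz(yaw) Ry(pitch) Rx(roll)).
In Python, from workcell import sensors, imaging, bot, models gives the robot as it stands.
- The arm moves only by the tool arm_command, never from a script. Its argument "rows" is one flat list of numbers, 7 for each row, row after row: the shift along the tool's x, y, z in cm, then the turn, a rotation vector about the tool's x, y, z in degrees, then the gripper's target within -1 to 1 (fully open at 1, half-way at 0, shut at -1). A call has 1 to 12 rows; each row is the pose to reach, as a shift and turn from the pose commanded when the call began, along the tool's axes at that moment; what a row does not reach only later rows make up. A row lasts 1/12 s, in which the tool goes at most 41.7 mm and 7.16 degrees, less where a joint would pass 70% of its speed; a pose out of reach is approached as far as the arm can. A call with a gripper value outside its range is refused whole. The fingers move at their own pace and stop on an object; "force" is the grip in N (left out, the last holds). Time passes only in rows, so rows that repeat a pose let the fingers close. It gives the time, the measured TCP pose, the force and the opening at its end, in the units of the state.
- sensors.get_obs(): the state, without advancing time (a new reading comes with each control period).
- imaging.camera(name): name is "side" or "top" or "wrist"; returns a dict with "pixels" (384x512x3 uint8, blue, green, red), "z_map" (384x512 float32, m along the optical axis (not along the pixel's ray), 0 where there is no reading), "camera_matrix" (3x3 intrinsics, pixels), "world_from_camera" (4x4, takes a point from camera to world coordinates). Camera axes: x right, y up, looking along -z (the intrinsics and any distortion apply to the point x, -y, -z); pixel columns grow to the right and rows downward; lengths in m; the calibration is good to about 2 mm. A picture is of the moment at which its call begins.
- bot.job_done(): hands the job in, once; it reports no verdict.
Trained networks look in the newest picture that a camera, given by its name, has taken for a name from the list of things; names that differ only in an ending like _2 or _b are one class to them, and where a whole thing is asked for, a point or a joint stands for the part that bears it (a point fixed in the world has none). Each returns a list of dicts, best first, with "conf" (0 to 1); they miss things now and then, are a little off and sometimes report something else, mostly with a low value. They report only what shows in the picture. A call takes as long as a camera call. They do not tell look-alikes from the thing itself.
- models.search_frame(thing, camera): "extent" ([centre column, centre row, width, height] in pixels, round what is visible of it).
- models.spot_point(thing, camera): "location" ([column, row] in pixels: a listed point, or the origin of a listed thing).
The state is a dict: "time": time; "q": joint angles; "qd": joint speeds; "joint_efforts": joint torques, N m; "ee_pos": TCP position; "tcp_rot": TCP orientation; "wrist_force": force on the tool from outside, world axes, zero at the start; "torque": the same for the moment, N m; "opening": finger opening in m.
Only numpy, scipy, OpenCV 4.12 (cv2) and the standard library are available. Lean on these libraries where they do the work, as an engineer would, in place of code of your own. Each camera call takes 0.05 s, during which the arm holds its last target.

## Task

Start the big flange nut on the clamp stud of the battery jig: set it over the stud with its flange down, press it down lightly (about 10 N) and back it off anticlockwise until you feel the thread drop in, then wind it on clockwise half a turn and let go. Keep the pressure on the thread light throughout (60 N or more spoils it), and leave the other loose things on the bench where they are.

Things in the scene. Friction and masses are not known exactly. Their poses are not given: they have to be found in the camera images.
- nut_center (a point): centre (half-way up) of the loose steel flange nut, about 0.2 kg, standing flange down on the bench: 34 mm tall, hexagon 40 mm across flats (46 over corners) on a round flange of 56 mm diameter, the lowest 5 mm. z: its axis, away from the flange; x is square to a pair of flats, as are the directions 60 and 120 degrees from x.
- nut: the same nut, origin in the middle of its underside. Through bore with a coarse right-hand two-start thread, 15 mm per turn, smallest diameter 21 mm, beginning 4 mm above the underside. Where round the nut the thread starts lie is not marked.
- stud_top (a point): middle of the top end of the jig's fixed upright stud, 124 mm above the bench (axes as the jig's). Plain pilot end 19 mm in diameter, 8 mm long, its top 4 mm tapering to 11 mm. It centres the nut with about 1 mm play all round. A nut set on comes to rest on the thread ends with its centre between 3 mm below and 4 mm above this point, depending on how it happens to be turned.
- stud_thread (a point): on the stud's axis at the top of its thread, 8 mm below the stud's top: right-hand, two-start, 24.5 mm diameter, 15 mm per turn, 45 mm long; where the thread ends lie is unknown. Backed off (anticlockwise from above) the nut rides up 7.5 mm per half turn, then drops 5 to 7 mm (once every half turn). Wound on from there it goes down 7.5 mm per half turn, with some 1.4 mm of play; it does not unwind.
- jig: the fixed jig; origin on the bench at the stud's axis, z up. Aluminium base plate 170 x 340 x 15 mm; to -y a black battery case, 120 x 190 mm, its top 73 mm over the bench; a steel strap clamp 50 mm wide, top 57 mm over the bench, with the stud through its slot, heel block to +y. Only the stud stands higher than the case.
- sleeve: plain round steel spacer sleeve, 48 mm diameter, 40 mm tall, 30 mm hole, standing on the bench; not wanted; origin at its underside
- small_nut: small plain hexagon nut, 30 mm across flats, 20 mm tall, no flange; not wanted; origin at its underside
- screwdriver: black-handled screwdriver 200 mm long; not wanted; origin at its underside
- glue: white glue bottle 40 mm diameter, 100 mm tall; not wanted; origin at its underside
Not all that is in view belongs to the job. Leave any brown or purple look-alike of the nut alone.

How it is judged (in metres and radians):
On the way, in this order (a step that is already met when the one before it is completed fails the run):
1. the nut, pressed lightly on the stud, has been backed off to the top of the thread ends (the last third before the drop) (z of nut_center in the frame of stud_top between 0.0015 and 0.006 m and horizontal distance between nut_center and stud_top below 0.0025 m and angle between nut_center's own z axis and vertical below 0.09 rad and contact force between nut and jig above 4 N), for 0.05 s.
2. the thread has dropped in: the nut sits square on the stud, some 4 mm or more below the top of the thread ends (z of nut_center in the frame of stud_top below -0.001 m and horizontal distance between nut_center and stud_top below 0.0025 m and angle between nut_center's own z axis and vertical below 0.09 rad), for 0.1 s.
At the end, for the whole second after the job is handed in: The flange nut is left at rest on the stud, flange down, square (within 5 degrees) and concentric (within 2.5 mm), wound on so that its centre is more than 7 mm below the stud's top: at least about a third of a turn on from where the thread dropped in (z of nut_center in the frame of stud_top below -0.007 m and horizontal distance between nut_center and stud_top below 0.0025 m and angle between nut_center's own z axis and vertical below 0.09 rad and linear speed of nut below 0.01 m/s); the robot touches nothing.
It fails at once if the nut is pressed on the stud or jig with more than 60 N (contact force between nut and jig above 60 N).
It fails at once if the sleeve is moved more than 30 mm (distance of sleeve from where it was at the start of the episode above 0.03 m).
It fails at once if the small nut is moved more than 30 mm (distance of small_nut from where it was at the start of the episode above 0.03 m).
It fails at once if the screwdriver is moved more than 30 mm (distance of screwdriver from where it was at the start of the episode above 0.03 m).
It fails at once if the glue is moved more than 30 mm (distance of glue from where it was at the start of the episode above 0.03 m).
It also fails if it takes over 61 s, if anything falls off the work surface, if the arm or the gripper's body presses on something with over 40 N, if the wrist force passes 120 N, or if a joint passes its speed limit or range.

## Working session

There is one attempt and no reset: what is moved stays moved. The work goes in short steps, Python scripts to look and compute and a tool call to move; the robot and the scene stay as the last step left them, time stands still between calls to the robot, and variables do not carry over. Pictures are saved under pics/ and viewed, and the job is handed in when it is done.

Besides the shell and the picture viewer there is one more tool, called after "Call:" as name(argument=value, ...) on one line, values as JSON. arm_command: Moves the arm, as the interface text tells. Its arguments: {"type":"object","properties":{"rows":{"type":"array","items":{"type":"number"}},"force":{"type":"number"}},"required":["rows"]}

```bash
ls; mkdir -p pics; python3 - <<'E'
from workcell import sensors, imaging, bot, models
import cv2
print(sensors.get_obs())
for c in ("side","top","wrist"):
    d=imaging.camera(c); cv2.imwrite(f"pics/{c}0.png",d["pixels"])
    print(c,d["camera_matrix"].tolist(),d["world_from_camera"].round(4).tolist())
    for t in ("nut_center","stud_top","sleeve","small_nut","glue","screwdriver"):
        try: print(t,[( [round(float(x)) for x in r["location"]],round(r["conf"],2)) for r in models.spot_point(t,c)])
        except Exception as e: print(t,e)
E
```

```text
pics
{'time': 0.0, 'q': array([7.42558100e+01, 5.00932077e+00, 1.00340696e+01, 9.50970611e+01,
       4.37194559e-05, 9.00010887e+01]), 'qd': array([-0.05229312, -0.00408509, -0.03808898,  0.0463248 ,  0.05317603,
        0.06502094]), 'joint_efforts': array([ 1.62694378e-04, -5.20389819e+01,  4.64803112e+01,  1.62042148e-02,
        1.09270052e-04, -7.43476789e-06]), 'ee_pos': array([0.14920487, 0.52924659, 0.30319662]), 'tcp_rot': array([-8.99999577e+01,  7.23121967e-02,  7.42547212e+01]), 'wrist_force': array([0.04061537, 0.87458615, 0.4278502 ]), 'torque': array([ 0.01950944, -0.01971806, -0.05385728]), 'opening': 0.08519629209894829}
side [[452.5066992028468, 0.0, 252.8438830293986], [0.0, 452.5066992028468, 197.7380483965689], [0.0, 0.0, 1.0]] [[0.7935, 0.3118, -0.5227, 0.1179], [-0.6086, 0.4048, -0.6824, -0.4355], [-0.0012, 0.8596, 0.511, 0.5429], [0.0, 0.0, 0.0, 1.0]]
nut_center [([186, 197], 0.81), ([205, 177], 0.71), ([164, 182], 0.58), ([251, 221], 0.44)]
stud_top [([313, 260], 0.77)]
sleeve [([254, 223], 0.59)]
small_nut [([201, 253], 0.58)]
glue [([230, 191], 0.94)]
screwdriver [([329, 223], 0.83)]
top [[361.1623800640198, 0.0, 254.98786114926494], [0.0, 361.1623800640198, 194.8522579091388], [0.0, 0.0, 1.0]] [[-0.0045, 0.9944, -0.1052, 0.5102], [-0.9998, -0.0023, 0.0205, 0.1838], [0.0201, 0.1052, 0.9942, 0.9527], [0.0, 0.0, 0.0, 1.0]]
nut_center [([142, 226], 0.79), ([153, 190], 0.66), ([179, 227], 0.54)]
stud_top [([363, 235], 0.91)]
sleeve [([243, 196], 0.67)]
small_nut [([246, 254], 0.66)]
glue [([188, 180], 0.77)]
screwdriver [([276, 148], 0.8)]
wrist [[322.5010663575764, 0.0, 255.7242911548386], [0.0, 322.5010663575764, 188.08253594212584], [0.0, 0.0, 1.0]] [[0.2709, -0.9299, -0.2488, 0.0862], [0.9626, 0.2618, 0.0697, 0.5479], [0.0003, -0.2584, 0.966, 0.3727], [0.0, 0.0, 0.0, 1.0]]
nut_center []
stud_top []
sleeve []
small_nut []
glue []
screwdriver []
```

View pictures.

View pics/side0.png

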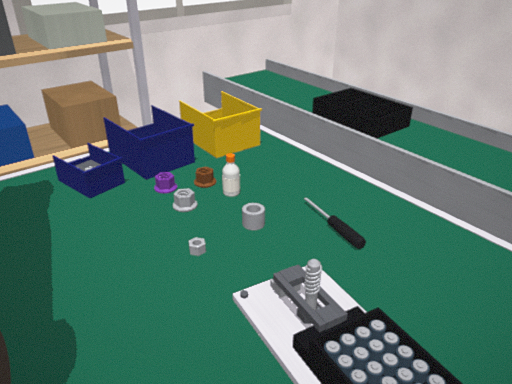

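View pics/top0.png

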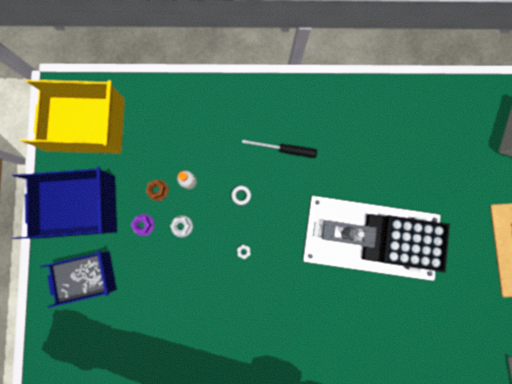

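View pics/wrist0.png

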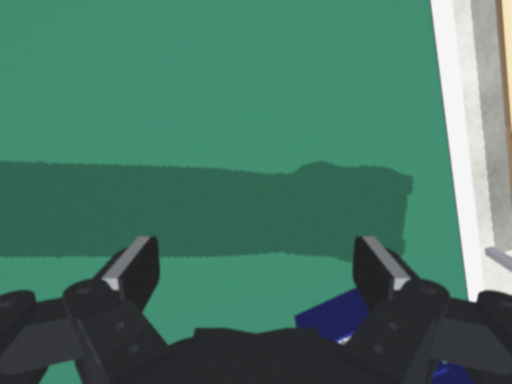

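```bash
cat > h.py <<'E'
from workcell import sensors, imaging, bot, models
import numpy as np, cv2
def pts(d):
    z=d["z_map"]; K=d["camera_matrix"]; T=d["world_from_camera"]
    v,u=np.mgrid[0:z.shape[0],0:z.shape[1]]
    X=(u-K[0,2])/K[0,0]*z; Y=-(v-K[1,2])/K[1,1]*z
    P=np.stack([X,Y,-z],-1)@T[:3,:3].T+T[:3,3]
    P[z<=0]=np.nan
    return P
def ray_at(d,uv,h):
    K=d["camera_matrix"]; T=d["world_from_camera"]
    r=T[:3,:3]@np.array([(uv[0]-K[0,2])/K[0,0],-(uv[1]-K[1,2])/K[1,1],-1.])
    o=T[:3,3]; return o+r*(h-o[2])/r[2]
E
python3 - <<'E'
from h import *
ims=[]
for c,uv,sv in (("top",(180,226),(363,235)),("side",(186,197),(313,260))):
    d=imaging.camera(c); P=pts(d)
    print(c,"nut",ray_at(d,uv,.017).round(4),"stud",ray_at(d,sv,.124).round(4))
    for t,h in (("sleeve",0),("small_nut",0),("glue",0),("screwdriver",0)):
        r=models.spot_point(t,c)
        if r: print(t,ray_at(d,r[0]["location"],h).round(3))
    for nm,uv0,w in (("nut",uv,20),("stud",sv,30)):
        u,v=uv0; cr=d["pixels"][v-w:v+w,u-w:u+w]
        ims.append(cv2.resize(cr,(380,290) if 0 else (290,290),interpolation=cv2.INTER_CUBIC))
    Q=P.reshape(-1,3); n=ray_at(d,uv,.017)
    m=(np.hypot(Q[:,0]-n[0],Q[:,1]-n[1])<.045)
    q=Q[m&(Q[:,2]>.026)&(Q[:,2]<.06)]; print("nut top pts",len(q),np.median(q,0),q.min(0),q.max(0))
    s=ray_at(d,sv,.124)
    q=Q[(np.hypot(Q[:,0]-s[0],Q[:,1]-s[1])<.03)&(Q[:,2]>.10)]; print("stud pts",len(q),np.median(q,0),q.min(0) if len(q) else 0,q.max(0) if len(q) else 0)
cv2.imwrite("pics/crops1.png",np.vstack([np.hstack(ims[:2]),np.hstack(ims[2:])]))
E
```

```text
top nut [0.5291 0.3578 0.017 ] stud [ 0.5046 -0.0808  0.124 ]
sleeve [0.604 0.201 0.   ]
small_nut [0.461 0.199 0.   ]
glue [0.64  0.344 0.   ]
screwdriver [0.729 0.108 0.   ]
nut top pts 169 [0.52893715 0.35728408 0.03289074] [0.51113296 0.33484776 0.02661843] [0.54918292 0.37987055 0.0379745 ]
stud pts 90 [ 0.50808776 -0.07056203  0.1195869 ] [ 0.49762221 -0.08320666  0.10084841] [ 0.51858937 -0.06319965  0.12638636]
side nut [0.537  0.3624 0.017 ] stud [ 0.5074 -0.0723  0.124 ]
sleeve [0.61  0.205 0.   ]
glue [0.651 0.341 0.   ]
screwdriver [0.739 0.105 0.   ]
nut top pts 179 [0.5271883  0.35448019 0.03281022] [0.5074839  0.33365487 0.02600069] [0.54933148 0.37707055 0.03633046]
stud pts 267 [ 0.50083342 -0.0792249   0.11471053] [ 0.4936127  -0.0868218   0.10012122] [ 0.51715445 -0.06515186  0.12553498]
```

View pics/crops1.png

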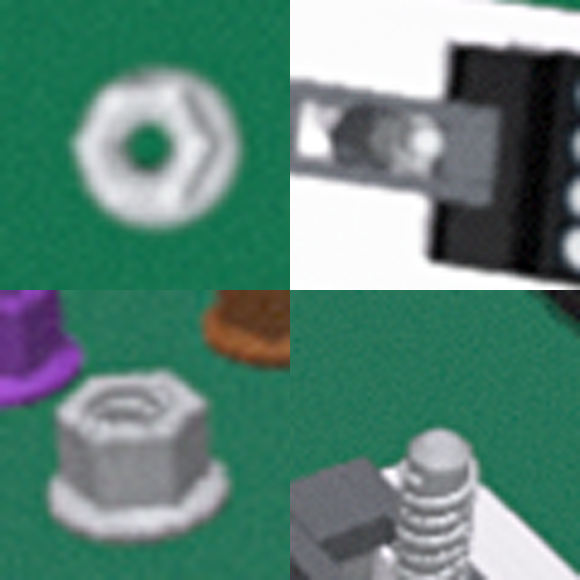

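Candidates in top view: the steel nut at (180,226), purple at (142,226), brown at (157,190). The steel one, at side (186,197), is the grey flange nut described. The crop confirms a grey hexagon on a round flange. Next I move above it for a close view.

Call:
arm_command(rows=[-0.5,0.4,-3.4,0,6,0,1,-1,0.8,-6.8,0,12,0,1,-1.6,1.2,-10.2,0,18,0,1,-2.1,1.6,-13.7,0,24,0,1,-2.7,2,-17.1,0,30,0,1,-3.2,2.5,-20.6,0,36,0,1,-3.7,2.9,-24,0,42,0,1,-4.2,3.3,-27.4,0,48,0,1,-4.8,3.7,-30.8,0,54,0,1,-5.3,4.2,-34.3,0,60,0,1,-5.9,4.6,-37.8,0,66,0,1,-6.4,5,-41.2,0,72,0,1])

```text
time: 2.55
ee_pos: [0.5299, 0.3548, 0.2536]
tcp_rot: [-90.0, 0.0, 1.9]
wrist_force: [0.1, 0.7, 0.3]
opening: 0.0852
```

```bash
python3 - <<'E'
from h import *
o=sensors.get_obs(); print({k:np.round(v,3) for k,v in o.items()})
d=imaging.camera("wrist"); cv2.imwrite("pics/w1.png",d["pixels"])
print(models.spot_point("nut_center","wrist"))
print(models.spot_point("nut","wrist"))
E
```

```text
{'time': np.float64(2.55), 'q': array([3.38030e+01, 1.65810e+01, 1.78630e+01, 9.12820e+01, 1.00000e-03,
       1.21856e+02]), 'qd': array([-31.754,  30.334,  31.673,   1.038,   0.099,  39.85 ]), 'joint_efforts': array([  2.551, -69.571,  42.974,   0.18 ,  -0.097,  -1.236]), 'ee_pos': array([0.53 , 0.355, 0.254]), 'tcp_rot': array([-8.9999e+01,  1.0000e-03,  1.9470e+00]), 'wrist_force': array([0.12 , 0.739, 0.295]), 'torque': array([ 0.039, -0.014,  0.037]), 'opening': np.float64(0.085)}
[{'location': [360.5, 105.5], 'conf': 0.9}, {'location': [251.1, 170.7], 'conf': 0.71}, {'location': [261.7, 58.9], 'conf': 0.64}]
[{'location': [353.9, 102.3], 'conf': 0.79}, {'location': [252.4, 163.7], 'conf': 0.64}, {'location': [259.8, 66.7], 'conf': 0.56}]
```

View pics/w1.png

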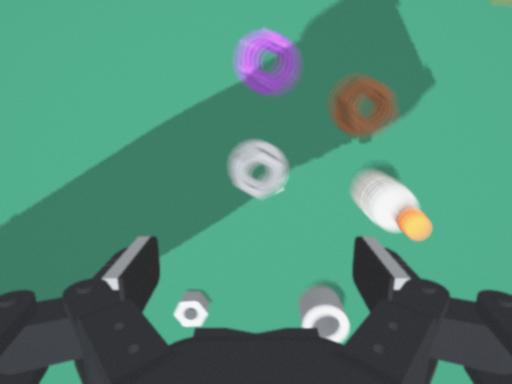

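Call:
arm_command(rows=[0,0,0,0,0,0,1,0,0,0,0,0,0,1])

```text
time: 2.87
ee_pos: [0.5278, 0.3564, 0.2541]
tcp_rot: [-90.0, 0.0, 2.3]
wrist_force: [-0.8, 0.6, -0.1]
opening: 0.0856
```

```bash
python3 - <<'E'
from h import *
o=sensors.get_obs(); print(o["ee_pos"].round(4),o["tcp_rot"].round(3),o["q"].round(2))
d=imaging.camera("wrist"); P=pts(d)
np.savez("w2.npz",**d)
rs=models.spot_point("nut_center","wrist"); print(rs)
r=min(rs,key=lambda r:abs(r["location"][0]-255)+abs(r["location"][1]-170))
n=ray_at(d,r["location"],.017); print("nut ray",n)
m=np.hypot(P[...,0]-n[0],P[...,1]-n[1])<.04
top=m&(P[...,2]>.029)&(P[...,2]<.039)
q=P[top]; print(len(q),q.mean(0),np.median(q[:,2]))
(c,s,a)=cv2.minEnclosingCircle((q[:,:2]*1000).astype(np.float32)),0,0
print(c)
b=P[m&(P[...,2]<.003)&(P[...,2]>-.01)]; print("bench z",np.median(b[:,2]))
u,v=map(int,r["location"])
cv2.imwrite("pics/w2.png",cv2.resize(d["pixels"][v-45:v+45,u-45:u+45],(720,720)[:2] if 0 else (590,590),interpolation=cv2.INTER_CUBIC))
# hex-orientation: support width of top points versus angle
for a in range(-30,30,5):
    w=[]
    for k in (0,60,120):
        t=np.radians(a+k); p=q[:,0]*np.cos(t)+q[:,1]*np.sin(t); w.append((np.percentile(p,99)-np.percentile(p,1))*1000)
    print(a,np.round(w,1))
E
```

```text
[0.5278 0.3564 0.2541] [-89.987   0.      2.348] [3.4030e+01 1.6450e+01 1.7760e+01 9.1300e+01 1.0000e-02 1.2168e+02]
[{'location': [254.8, 167.8], 'conf': 0.85}, {'location': [262.7, 61.6], 'conf': 0.75}, {'location': [362.0, 108.8], 'conf': 0.56}]
nut ray [0.5265355  0.36102788 0.017     ]
1089 [0.52726497 0.3583103  0.03211517] 0.032213649857253834
((527.298095703125, 357.7314147949219), 22.934772491455078)
bench z -0.0010603604637083874
-30 [41.6 41.6 41.6]
-25 [41.7 41.8 41.6]
-20 [41.5 41.5 41.5]
-15 [41.1 40.8 40.9]
-10 [40.5 40.3 40.4]
-5 [39.9 39.8 39.8]
0 [39.5 39.5 39.4]
5 [39.8 39.6 39.6]
10 [40.1 40.2 39.9]
15 [40.7 40.6 40.7]
20 [41.4 41.  41.2]
25 [41.5 41.4 41.5]
```

View pics/w2.png

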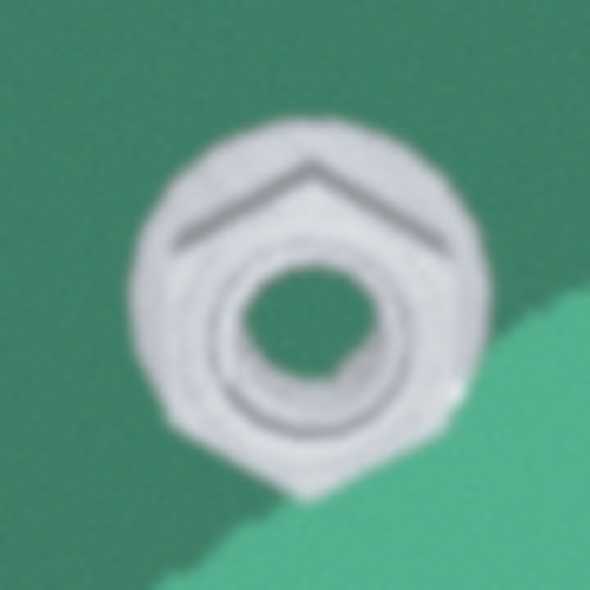

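Close view: the steel nut is at wrist pixel (255,168), with its hexagon in line with the image columns, so the flats are square to the jaws. The top-surface points give its centre as (0.527, 0.358) with 39.5 mm across flats, which matches the 40 mm given. Descending to grasp.

Call:
arm_command(rows=[-0.1,2.5,0.2,0,1,0,1,-0.1,5,0.2,0,1,0,1,-0.1,8,0.2,0,1,0,1,-0.1,11,0.2,0,1,0,1,-0.1,14,0.2,0,1,0,1,-0.1,16.5,0.2,0,1,0,1,-0.1,17.5,0.2,0,1,0,1,-0.1,17.5,0.2,0,1,0,1])

```text
time: 3.63
ee_pos: [0.5257, 0.3577, 0.0765]
tcp_rot: [-90.1, 0.2, 1.3]
wrist_force: [-0.9, 1.0, 0.5]
opening: 0.0854
```

```bash
python3 - <<'E'
from h import *
o=sensors.get_obs(); print(o["ee_pos"].round(4),o["tcp_rot"].round(3),o["wrist_force"].round(2))
d=imaging.camera("wrist"); cv2.imwrite("pics/w3.png",d["pixels"])
d=imaging.camera("side"); cv2.imwrite("pics/s3.png",cv2.resize(d["pixels"][120:260,110:290],(770,600),interpolation=cv2.INTER_CUBIC))
E
```

```text
[0.5257 0.3577 0.0765] [-90.124   0.195   1.335] [-0.87  0.95  0.47]
```

View pics/w3.png

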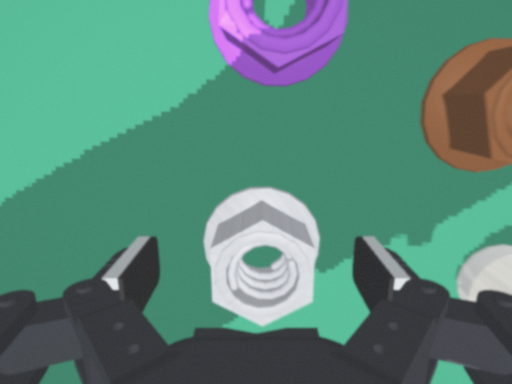

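View pics/s3.png

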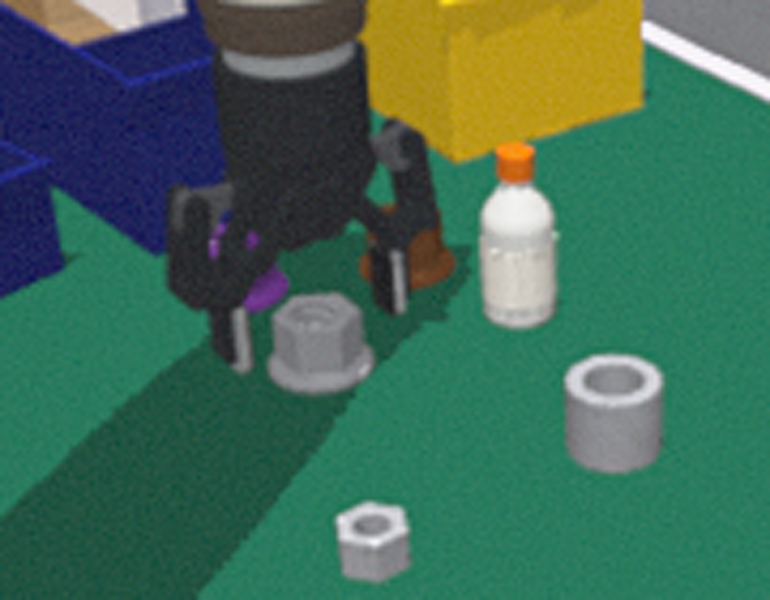

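```bash
python3 - <<'E'
from h import *
d=imaging.camera("wrist"); P=pts(d)
o=sensors.get_obs(); print(o["ee_pos"].round(4),o["tcp_rot"].round(3),o["wrist_force"].round(2))
u,v=np.meshgrid(np.arange(512),np.arange(384))
m=(np.hypot(P[...,0]-.527,P[...,1]-.358)<.028)&(v<326)
print("top z",np.nanmax(P[...,2][m]))
t=m&(P[...,2]>.0285); q=P[t]
print(len(q),cv2.minEnclosingCircle((q[:,:2]*1000).astype(np.float32)),q.min(0),q.max(0))
# finger tips
for nm,sl in (("L",np.s_[235:262,118:160]),("R",np.s_[235:262,352:395])):
    f=P[sl].reshape(-1,3); z=d["z_map"][sl].ravel(); f=f[f[:,2]>.005]; print(nm,len(f),f.min(0).round(4),f.max(0).round(4))
E
```

```text
[0.5278 0.3587 0.0811] [-89.915  -0.128   1.291] [0.15 0.16 0.08]
top z 0.034643987279916716
5591 ((527.3274536132812, 357.8525390625), 23.332706451416016) [0.50723213 0.33452863 0.02850157] [0.54793828 0.38116988 0.03464399]
L 820 [0.4716 0.3559 0.0196] [0.485  0.37   0.0464]
R 827 [0.569  0.3586 0.0192] [0.5829 0.3721 0.0465]
```

Call:
arm_command(rows=[0,0,0,0,0,0,-1,0,0,0,0,0,0,-1,0,0,0,0,0,0,-1,0,0,0,0,0,0,-1,0,0,0,0,0,0,-1,0,0,0,0,0,0,-1,0,0,0,0,0,0,-1,0,0,0,0,0,0,-1], force=80)

```text
time: 4.45
ee_pos: [0.5278, 0.3582, 0.08]
tcp_rot: [-89.9, -0.1, 1.2]
wrist_force: [-0.1, 0.1, 6.1]
opening: 0.0384
```

Call:
arm_command(rows=[0,-0.5,0,0,0,0,-1,0,-2,0,0,0,0,-1,0,-4,0,0,0,0,-1,0,-7,0,0,0,0,-1,0,-10,0,0,0,0,-1,0,-13,0,0,0,0,-1,0,-15,0,0,0,0,-1,0,-16,0,0,0,0,-1,0,-16,0,0,0,0,-1,0,-16,0,0,0,0,-1])

```text
time: 5.28
ee_pos: [0.5273, 0.3579, 0.2379]
tcp_rot: [-90.0, 0.0, 1.3]
wrist_force: [-0.4, -0.1, -3.2]
opening: 0.0387
```

```bash
python3 - <<'E'
from h import *
o=sensors.get_obs(); print(o["ee_pos"].round(4),o["tcp_rot"].round(3),o["wrist_force"].round(2),o["q"].round(2),o["opening"])
d=imaging.camera("wrist"); cv2.imwrite("pics/w4.png",d["pixels"])
P=pts(d)
t=(np.hypot(P[...,0]-o["ee_pos"][0],P[...,1]-o["ee_pos"][1])<.03)&(P[...,2]<o["ee_pos"][2]-.02)&(P[...,2]>.1)
q=P[t]; print(len(q), q[:,2].max(),q.min(0),q.max(0))
h=q[:,2].max(); print(np.histogram(q[:,2],bins=20))
E
```

```text
[0.5273 0.3579 0.2379] [-9.0028e+01  4.0000e-02  1.2540e+00] [-0.37 -0.12 -3.22] [ 34.16  16.38  15.88  89.55  -0.   122.91] 0.03868825701627006
13915 0.21791516187208892 [0.49805468 0.33483099 0.1569639 ] [0.55624274 0.38568353 0.21791516]
(array([ 125, 1058,  992,  278,  460,  379,  540,  499,  607,  941, 3575,
       2004,  279,  278,  471,  613,  142,  188,  229,  257]), array([0.1569639 , 0.16001146, 0.16305903, 0.16610659, 0.16915415,
       0.17220172, 0.17524928, 0.17829684, 0.18134441, 0.18439197,
       0.18743953, 0.19048709, 0.19353466, 0.19658222, 0.19962978,
       0.20267735, 0.20572491, 0.20877247, 0.21182004, 0.2148676 ,
       0.21791516]))
```

View pics/w4.png

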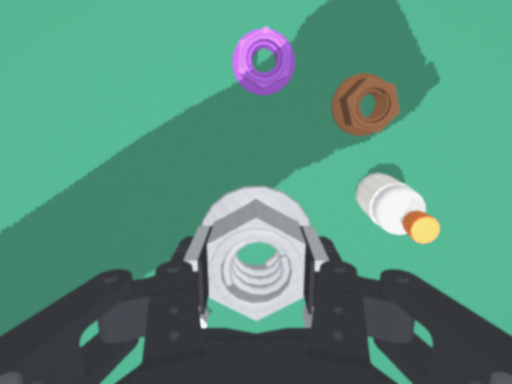

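Call:
arm_command(rows=[0.4,-0.5,-3.8,0,-6,0,-1,0.8,-1,-7.6,0,-12,0,-1,1.2,-1.5,-11.4,0,-18,0,-1,1.6,-2.2,-15.2,0,-24,0,-1,2,-2.2,-19,0,-31,0,-1,2.4,-2.2,-22.8,0,-37,0,-1,2.8,-2.2,-26.6,0,-43,0,-1,3.2,-2.2,-30.4,0,-49,0,-1,3.6,-2.2,-34.2,0,-55,0,-1,4,-2.2,-38,0,-61,0,-1,4.4,-2.2,-41.8,0,-68,0,-1,4.7,-2.2,-45.5,0,-74,0,-1])

```text
time: 6.33
ee_pos: [0.5837, -0.0977, 0.2586]
tcp_rot: [-89.8, 0.0, 75.6]
wrist_force: [-0.2, -0.1, -1.9]
opening: 0.0386
```

Call:
arm_command(rows=[0,0,0,0,0,0,-1,0,0,0,0,0,0,-1,0,0,0,0,0,0,-1,0,0,0,0,0,0,-1])

```text
time: 6.67
ee_pos: [0.584, -0.095, 0.2599]
tcp_rot: [-89.9, -0.0, 75.2]
wrist_force: [0.7, -0.6, -1.6]
opening: 0.0384
```

```bash
python3 - <<'E'
from h import *
d=imaging.camera("wrist"); cv2.imwrite("pics/w5.png",d["pixels"])
o=sensors.get_obs(); print(o["ee_pos"].round(4),o["tcp_rot"].round(3),o["wrist_force"].round(2),o["q"].round(2),o["opening"])
rs=models.spot_point("stud_top","wrist"); print(rs)
if rs: print(ray_at(d,rs[0]["location"],.124))
np.savez("w5.npz",**d)
E
```

```text
[ 0.5841 -0.0948  0.2602] [-8.9938e+01 -2.0000e-03  7.5291e+01] [-0.06  0.66 -1.3 ] [-9.220e+00  1.013e+01  1.094e+01  9.087e+01  1.000e-02  5.490e+00] 0.038968070758607205
[{'location': [253.6, 71.7], 'conf': 0.69}]
[ 0.50333471 -0.07425812  0.124     ]
```

View pics/w5.png

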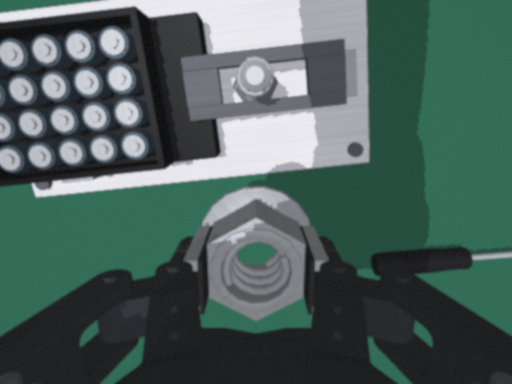

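```bash
python3 - <<'E'
from h import *
d=dict(np.load("w5.npz")); P=pts(d)
u,v=np.meshgrid(np.arange(512),np.arange(384))
w=(abs(u-255)<25)&(abs(v-78)<28)
for lo,hi in ((.121,.130),(.116,.121),(.112,.116)):
    q=P[w&(P[...,2]>lo)&(P[...,2]<hi)]; print(lo,len(q),q.mean(0).round(4) if len(q) else 0)
    if len(q)>3: print(cv2.minEnclosingCircle((q[:,:2]*1000).astype(np.float32)))
cr=d["pixels"][48:106,225:283]
im1=cv2.resize(cr,(500,500),interpolation=cv2.INTER_CUBIC)
g=d["pixels"][48:106,225:283].min(2); 
ys,xs=np.nonzero(g>215); print("bright",len(xs),xs.mean()+225,ys.mean()+48)
cv2.imwrite("pics/stud5.png",im1)
# nut top
w=(abs(u-257)<55)&(v>195)&(v<322)
q=P[w&(P[...,2]>.15)]; 
z=q[:,2]; print(np.histogram(z,bins=np.arange(.175,.225,.002)))
t=w&(P[...,2]>.2108)&(P[...,2]<.2165); q=P[t];print(cv2.minEnclosingCircle((q[:,:2]*1000).astype(np.float32)))
t=w&(P[...,2]>.180)&(P[...,2]<.188); q=P[t];print("flange",len(q),np.median(q[:,2]),cv2.minEnclosingCircle((q[:,:2]*1000).astype(np.float32)))
E
```

```text
0.121 474 [ 0.5055 -0.0745  0.1225]
((505.36309814453125, -74.22874450683594), 8.348091125488281)
0.116 278 [ 0.5056 -0.0743  0.1197]
((505.944580078125, -74.0074462890625), 9.979521751403809)
0.112 147 [ 0.5066 -0.0748  0.1134]
((505.436279296875, -74.20428466796875), 11.90274715423584)
bright 347 253.5850144092219 73.85302593659942
(array([   0,    0,   24,  129,  631,  835,  191,  203,  301,  270,  228,
        280,  348,  275,  287,  476,  595,  906, 3804,  745,  109,  104,
        112,  102,  178]), array([0.175, 0.177, 0.179, 0.181, 0.183, 0.185, 0.187, 0.189, 0.191,
       0.193, 0.195, 0.197, 0.199, 0.201, 0.203, 0.205, 0.207, 0.209,
       0.211, 0.213, 0.215, 0.217, 0.219, 0.221, 0.223, 0.225]))
((583.712158203125, -93.57666015625), 23.8992862701416)
flange 1738 0.18515471093161714 ((574.998779296875, -91.57087707519531), 25.688344955444336)
```

View pics/stud5.png

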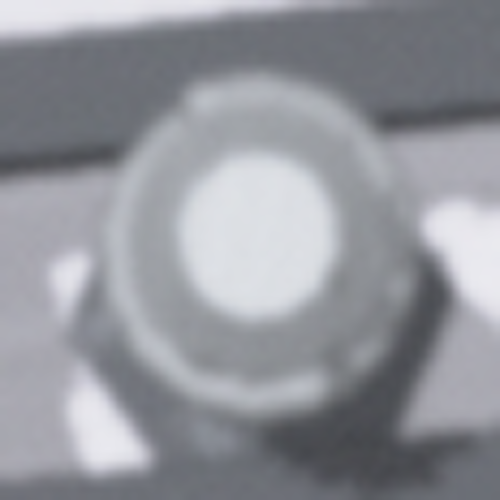

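Stud tip circle at wrist (255,75.5). The ray and the depth agree to within 0.5 mm, giving (0.5057, -0.0743) with the top at z about 0.123, against 0.124 given. Moving above it.

Call:
arm_command(rows=[0,0,2,0,0,0,-1,0,0,4,0,0,0,-1,0,0,6,0,0,0,-1,0,0,7.5,0,0,0,-1,0,1,8.1,0,0,0,-1,0,2.5,8.1,0,0,0,-1,0,4,8.1,0,0,0,-1,0,5,8.1,0,0,0,-1,0,5,8.1,0,0,0,-1,0,5,8.1,0,0,0,-1,0,5,8.1,0,0,0,-1,0,5,8.1,0,0,0,-1])

```text
time: 7.77
ee_pos: [0.5064, -0.0753, 0.2119]
tcp_rot: [-90.1, -0.0, 75.3]
wrist_force: [-0.2, -0.1, -1.7]
opening: 0.0388
```

```bash
python3 - <<'E'
from h import *
d=imaging.camera("wrist"); cv2.imwrite("pics/w6.png",d["pixels"][150:340,150:370].repeat(3,0).repeat(3,1))
d=imaging.camera("side"); cv2.imwrite("pics/s6.png",cv2.resize(d["pixels"][150:350,210:420],(630,600),interpolation=cv2.INTER_CUBIC))
o=sensors.get_obs(); print(o["ee_pos"].round(4),o["tcp_rot"].round(3),o["wrist_force"].round(2),o["torque"].round(2),o["q"].round(2),o["opening"])
E
```

```text
[ 0.5063 -0.0753  0.2116] [-9.0062e+01 -7.0000e-03  7.5254e+01] [ 0.07 -0.15 -1.68] [ 0.   -0.02  0.  ] [-8.46 -1.15 -6.42 84.67 -0.    6.28] 0.038839928617970323
```

View pics/w6.png

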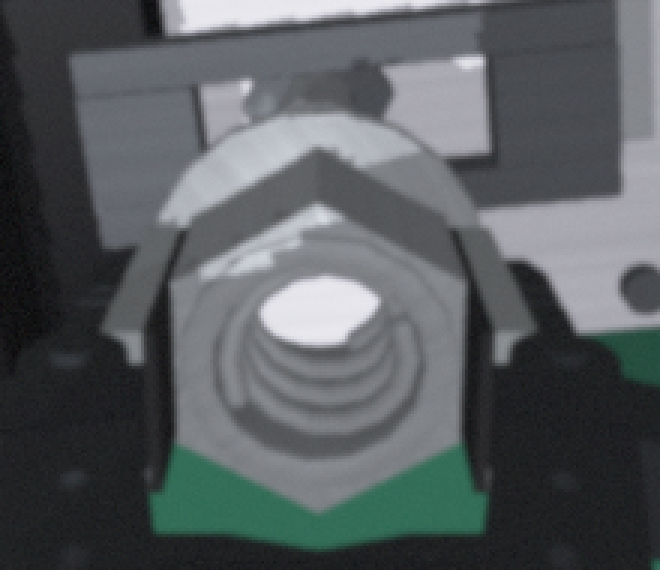

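View pics/s6.png

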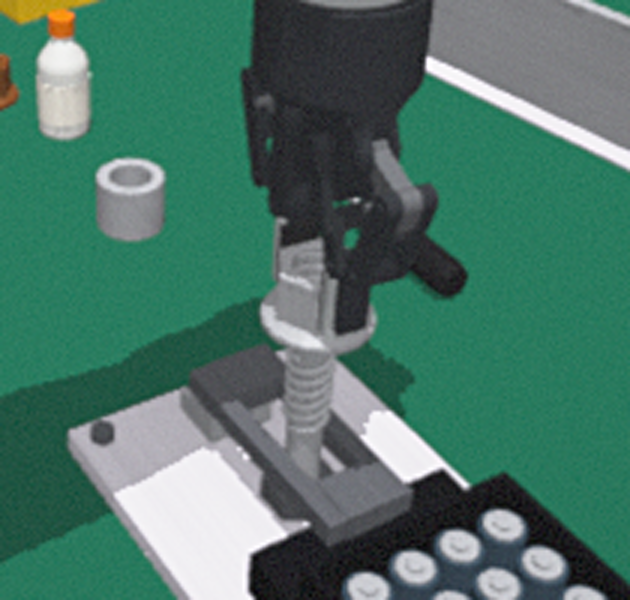

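Call:
arm_command(rows=[0.08,0,0.14,0,0,0,-1,0.08,0.3,0.14,0,0,0,-1,0.08,0.6,0.14,0,0,0,-1,0.08,0.9,0.14,0,0,0,-1,0.08,1.2,0.14,0,0,0,-1,0.08,1.5,0.14,0,0,0,-1,0.08,1.5,0.14,0,0,0,-1,0.08,1.5,0.14,0,0,0,-1])

```text
time: 8.53
ee_pos: [0.5047, -0.0742, 0.1956]
tcp_rot: [-90.0, 0.0, 75.3]
wrist_force: [0.0, 0.7, -2.6]
opening: 0.0387
```

```bash
cat > st.py <<'E'
from h import *
o=sensors.get_obs(); print(o["time"],o["ee_pos"].round(4),o["tcp_rot"].round(2),"F",o["wrist_force"].round(2),"T",o["torque"].round(2),"q",o["q"].round(1),"op",round(o["opening"],4))
E
python3 st.py
```

```text
8.5333 [ 0.5047 -0.0742  0.1956] [-89.97   0.    75.26] F [ 0.01  0.67 -2.59] T [ 0.01  0.01 -0.02] q [-8.4 -1.2 -8.3 83.  -0.   6.4] op 0.0387
```

Call:
arm_command(rows=[0,0.1,0,0,0,0,-1,0,0.2,0,0,0,0,-1,0,0.3,0,0,0,0,-1,0,0.3,0,0,0,0,-1])

```text
time: 8.87
ee_pos: [0.5048, -0.0742, 0.1927]
tcp_rot: [-90.0, -0.0, 75.3]
wrist_force: [0.1, 0.4, -2.1]
opening: 0.0385
```

Call:
arm_command(rows=[0,0.05,0,0,0,0,-1,0,0.1,0,0,0,0,-1,0,0.1,0,0,0,0,-1])

```text
time: 9.12
ee_pos: [0.5048, -0.0742, 0.1918]
tcp_rot: [-90.0, 0.0, 75.3]
wrist_force: [0.3, -0.4, -2.2]
opening: 0.0387
```

Call:
arm_command(rows=[0,0.05,0,0,0,0,-1,0,0.1,0,0,0,0,-1,0,0.1,0,0,0,0,-1])

```text
time: 9.37
ee_pos: [0.5048, -0.0742, 0.1908]
tcp_rot: [-90.0, 0.0, 75.3]
wrist_force: [-0.5, -0.7, -2.2]
opening: 0.0387
```

Call:
arm_command(rows=[0,0.05,0,0,0,0,-1,0,0.1,0,0,0,0,-1,0,0.1,0,0,0,0,-1])

```text
time: 9.62
ee_pos: [0.5049, -0.0742, 0.1901]
tcp_rot: [-90.0, 0.0, 75.3]
wrist_force: [-0.9, 0.4, 0.0]
opening: 0.0389
```

Call:
arm_command(rows=[0,0.05,0,0,0,0,-1,0,0.1,0,0,0,0,-1,0,0.1,0,0,0,0,-1])

```text
time: 9.87
ee_pos: [0.5049, -0.0744, 0.1893]
tcp_rot: [-90.0, 0.0, 75.2]
wrist_force: [-1.2, -1.6, 2.2]
opening: 0.0388
```

Call:
arm_command(rows=[0,0.05,0,0,0,0,-1,0,0.1,0,0,0,0,-1,0,0.1,0,0,0,0,-1])

```text
time: 10.12
ee_pos: [0.5049, -0.0745, 0.1881]
tcp_rot: [-90.0, 0.0, 75.2]
wrist_force: [-0.4, -3.6, 1.2]
opening: 0.0388
```

Call:
arm_command(rows=[-0.05,0,0,0,0,0,-1,-0.05,0.05,0,0,0,0,-1,-0.05,0.05,0,0,0,0,-1])

```text
time: 10.37
ee_pos: [0.5047, -0.0747, 0.1868]
tcp_rot: [-90.0, -0.0, 75.3]
wrist_force: [1.4, -1.8, -5.1]
opening: 0.0388
```

```bash
python3 st.py
```

```text
10.3667 [ 0.5047 -0.0747  0.1868] [-89.97  -0.    75.25] F [ 1.37 -1.79 -5.14] T [-0.37 -0.34  0.01] q [-8.4 -1.1 -9.2 82.   0.   6.3] op 0.0388
```

Call:
arm_command(rows=[0,0.05,0,0,0,0,-1,0,0.05,0,0,0,0,-1])

```text
time: 10.53
ee_pos: [0.5044, -0.0744, 0.1861]
tcp_rot: [-89.9, -0.0, 75.3]
wrist_force: [-0.7, -0.2, -4.1]
opening: 0.0386
```

Call:
arm_command(rows=[0,0.05,0,0,0,0,-1,0,0.05,0,0,0,0,-1])

```text
time: 10.7
ee_pos: [0.5045, -0.0745, 0.186]
tcp_rot: [-89.9, -0.0, 75.3]
wrist_force: [-1.0, -0.3, -3.3]
opening: 0.0388
```

Call:
arm_command(rows=[0,0.05,0,0,0,0,-1,0,0.1,0,0,0,0,-1,0,0.1,0,0,0,0,-1])

```text
time: 10.95
ee_pos: [0.5047, -0.0746, 0.1853]
tcp_rot: [-90.0, -0.0, 75.3]
wrist_force: [0.1, 0.9, -1.8]
opening: 0.0386
```

Call:
arm_command(rows=[0,0.05,0,0,0,0,-1,0,0.05,0,0,0,0,-1])

```text
time: 11.12
ee_pos: [0.5047, -0.0746, 0.1849]
tcp_rot: [-90.0, -0.0, 75.3]
wrist_force: [0.2, 0.8, -2.9]
opening: 0.0382
```

Call:
arm_command(rows=[0,0.05,0,0,0,0,-1,0,0.05,0,0,0,0,-1])

```text
time: 11.28
ee_pos: [0.5047, -0.0747, 0.1843]
tcp_rot: [-90.0, -0.0, 75.3]
wrist_force: [0.6, -0.1, -2.6]
opening: 0.0385
```

Call:
arm_command(rows=[0,0.05,0,0,0,0,-1,0,0.05,0,0,0,0,-1])

```text
time: 11.45
ee_pos: [0.5047, -0.0747, 0.184]
tcp_rot: [-90.0, 0.0, 75.3]
wrist_force: [-0.5, 0.2, -1.6]
opening: 0.0384
```

Call:
arm_command(rows=[0,0.05,0,0,0,0,-1,0,0.05,0,0,0,0,-1])

```text
time: 11.62
ee_pos: [0.5047, -0.0747, 0.1839]
tcp_rot: [-90.0, -0.0, 75.3]
wrist_force: [-1.3, 0.9, 2.9]
opening: 0.039
```

Call:
arm_command(rows=[0,0.05,0,0,0,0,-1,0,0.05,0,0,0,0,-1])

```text
time: 11.78
ee_pos: [0.5048, -0.0747, 0.1838]
tcp_rot: [-90.1, -0.0, 75.3]
wrist_force: [-2.7, 0.5, 6.7]
opening: 0.0386
```

Contact felt: about 9 N of press at TCP z 0.1838, which puts the nut centre about 3 mm below the stud top and agrees with the given range. Now backing off anticlockwise, following the 7.5 mm per half turn upward.

Call:
arm_command(rows=[0,-0.02,0,0,-5,0,-1,0,-0.04,0,0,-10,0,-1,0,-0.06,0,0,-15,0,-1,0,-0.08,0,0,-20,0,-1,0,-0.1,0,0,-25,0,-1,0,-0.12,0,0,-30,0,-1])

```text
time: 12.28
ee_pos: [0.5046, -0.075, 0.185]
tcp_rot: [-90.0, 0.1, 105.5]
wrist_force: [-4.7, -0.9, 5.7]
opening: 0.039
```

```bash
python3 st.py
```

```text
12.2833 [ 0.5046 -0.075   0.185 ] [-9.0020e+01  7.0000e-02  1.0548e+02] F [-4.69 -0.95  5.75] T [-0.41  0.69 -0.16] q [ -8.4  -1.2  -9.4  81.7  -0.1 -23.9] op 0.039
```

Call:
arm_command(rows=[0,-0.02,0.02,0,-5,0,-1,0,-0.04,0.04,0,-10,0,-1,0,-0.06,0.04,0,-15,0,-1,0,-0.08,0.04,0,-20,0,-1,0,-0.1,0.04,0,-25,0,-1,0,-0.12,0.04,0,-30,0,-1])

```text
time: 12.78
ee_pos: [0.5046, -0.0753, 0.1862]
tcp_rot: [-90.0, 0.1, 135.5]
wrist_force: [-1.4, -2.2, 5.1]
opening: 0.0381
```

```bash
python3 st.py
```

```text
12.7833 [ 0.5046 -0.0753  0.1862] [-9.0010e+01  1.2000e-01  1.3547e+02] F [-1.38 -2.21  5.07] T [-0.68  0.22 -0.09] q [ -8.5  -1.3  -9.3  81.8  -0.1 -53.9] op 0.0381
```

Call:
arm_command(rows=[0,0,0,0,-5,0,-1,0,-0.02,0,0,-10,0,-1,0,-0.04,0,0,-15,0,-1,0,-0.06,0,0,-20,0,-1,0,-0.08,0,0,-25,0,-1,0,-0.1,0,0,-30,0,-1])

```text
time: 13.28
ee_pos: [0.5048, -0.0755, 0.1874]
tcp_rot: [-89.9, 0.2, 165.5]
wrist_force: [0.7, -3.8, 5.7]
opening: 0.0385
```

```bash
python3 st.py
```

```text
13.2833 [ 0.5048 -0.0755  0.1874] [-8.9930e+01  1.5000e-01  1.6546e+02] F [ 0.67 -3.81  5.67] T [-0.9   0.04 -0.09] q [ -8.5  -1.3  -9.2  81.9  -0.1 -83.9] op 0.0385
```

Call:
arm_command(rows=[0,-0.02,0.02,0,-5,0,-1,0,-0.04,0.03,0,-10,0,-1,0,-0.06,0.03,0,-15,0,-1,0,-0.08,0.03,0,-20,0,-1,0,-0.1,0.03,0,-25,0,-1,0,-0.11,0.03,0,-30,0,-1])

```text
time: 13.78
ee_pos: [0.505, -0.0757, 0.1886]
tcp_rot: [-89.9, 0.1, -164.5]
wrist_force: [1.3, -4.1, 5.7]
opening: 0.0385
```

```bash
python3 st.py
```

```text
13.7833 [ 0.505  -0.0757  0.1886] [-8.9860e+01  1.3000e-01 -1.6453e+02] F [ 1.26 -4.11  5.66] T [-0.81 -0.2  -0.08] q [-8.50e+00 -1.30e+00 -9.10e+00  8.20e+01 -1.00e-01 -1.14e+02] op 0.0385
```

Call:
arm_command(rows=[0,-0.02,0.02,0,-5,0,-1,0,-0.04,0.03,0,-10,0,-1,0,-0.06,0.03,0,-15,0,-1,0,-0.08,0.03,0,-20,0,-1])

```text
time: 14.12
ee_pos: [0.5051, -0.076, 0.1893]
tcp_rot: [-89.8, 0.1, -144.5]
wrist_force: [1.2, -3.5, 5.8]
opening: 0.0385
```

Call:
arm_command(rows=[0,-0.02,0,0,-5,0,-1,0,-0.04,0,0,-10,0,-1])

```text
time: 14.28
ee_pos: [0.5051, -0.0761, 0.1897]
tcp_rot: [-89.8, 0.0, -134.5]
wrist_force: [1.3, -4.3, 2.9]
opening: 0.0389
```

Call:
arm_command(rows=[0,-0.02,0,0,-5,0,-1,0,-0.04,0,0,-10,0,-1])

```text
time: 14.45
ee_pos: [0.5052, -0.076, 0.1899]
tcp_rot: [-89.8, 0.0, -124.5]
wrist_force: [3.0, -4.4, 3.3]
opening: 0.039
```

```bash
python3 st.py
```

```text
14.45 [ 0.5052 -0.076   0.1899] [-8.9810e+01  1.0000e-02 -1.2453e+02] F [ 2.97 -4.44  3.3 ] T [-0.8  -0.58 -0.07] q [-8.50e+00 -1.30e+00 -8.90e+00  8.22e+01 -1.00e-01 -1.54e+02] op 0.039
```

Call:
arm_command(rows=[0,0,0.03,0,-5,0,-1,0,-0.01,0.03,0,-10,0,-1])

```text
time: 14.62
ee_pos: [0.5054, -0.0761, 0.19]
tcp_rot: [-89.8, -0.0, -114.5]
wrist_force: [2.5, -4.1, 3.0]
opening: 0.0388
```

Call:
arm_command(rows=[0,-0.01,0,0,-5,0,-1,0,-0.03,0,0,-10,0,-1])

```text
time: 14.78
ee_pos: [0.5053, -0.0758, 0.1899]
tcp_rot: [-89.9, -0.0, -104.5]
wrist_force: [1.5, 0.0, -0.1]
opening: 0.0387
```

```bash
python3 st.py
```

```text
14.7833 [ 0.5053 -0.0758  0.1899] [ -89.87   -0.   -104.51] F [ 1.53  0.03 -0.09] T [ 0.   -0.32 -0.02] q [  -8.5   -1.2   -8.9   82.2   -0.  -174. ] op 0.0387
```

Call:
arm_command(rows=[0,0.05,0,0,0,0,-1,0,0.1,0,0,0,0,-1,0,0.1,0,0,0,0,-1])

```text
time: 15.03
ee_pos: [0.5049, -0.0752, 0.1886]
tcp_rot: [-90.0, 0.1, -104.9]
wrist_force: [2.3, 3.9, 1.8]
opening: 0.0387
```

Call:
arm_command(rows=[0,0.05,0,0,0,0,-1,0,0.1,0,0,0,0,-1,0,0.1,0,0,0,0,-1])

```text
time: 15.28
ee_pos: [0.5048, -0.0752, 0.1872]
tcp_rot: [-90.0, 0.0, -104.8]
wrist_force: [3.9, 4.6, 1.5]
opening: 0.0388
```

```bash
python3 st.py
```

```text
15.2833 [ 0.5048 -0.0752  0.1872] [-8.9980e+01  4.0000e-02 -1.0478e+02] F [3.91 4.55 1.53] T [ 0.97 -0.83  0.07] q [  -8.5   -1.2   -9.1   82.     0.  -173.7] op 0.0388
```

Call:
arm_command(rows=[-0.05,0.05,0.03,0,0,0,-1,-0.05,0.1,0.03,0,0,0,-1,-0.05,0.1,0.03,0,0,0,-1])

```text
time: 15.53
ee_pos: [0.505, -0.0753, 0.1858]
tcp_rot: [-90.0, -0.0, -104.8]
wrist_force: [4.5, 0.8, -3.0]
opening: 0.0385
```

Call:
arm_command(rows=[0,0.05,0,0,0,0,-1,0,0.1,0,0,0,0,-1,0,0.1,0,0,0,0,-1])

```text
time: 15.78
ee_pos: [0.505, -0.0753, 0.1852]
tcp_rot: [-90.0, -0.0, -104.8]
wrist_force: [2.7, 0.8, -2.2]
opening: 0.0383
```

```bash
python3 st.py
```

```text
15.7833 [ 0.505  -0.0753  0.1852] [-9.0000e+01 -2.0000e-02 -1.0476e+02] F [ 2.67  0.78 -2.22] T [ 0.03 -0.79 -0.02] q [  -8.5   -1.1   -9.3   81.8   -0.  -173.7] op 0.0383
```

Call:
arm_command(rows=[0,0.05,0.02,0,0,0,-1,0,0.1,0.02,0,0,0,-1,0,0.1,0.02,0,0,0,-1])

```text
time: 16.03
ee_pos: [0.5051, -0.0753, 0.1843]
tcp_rot: [-90.0, -0.0, -104.8]
wrist_force: [2.3, -0.8, -0.6]
opening: 0.0385
```

Call:
arm_command(rows=[0,0.05,0,0,0,0,-1,0,0.1,0,0,0,0,-1,0,0.1,0,0,0,0,-1])

```text
time: 16.28
ee_pos: [0.5051, -0.0753, 0.1841]
tcp_rot: [-90.0, -0.0, -104.8]
wrist_force: [-0.4, -0.2, 5.4]
opening: 0.0386
```

Call:
arm_command(rows=[0,0.05,0,0,0,0,-1,0,0.05,0,0,0,0,-1])

```text
time: 16.45
ee_pos: [0.5051, -0.0752, 0.184]
tcp_rot: [-89.9, -0.0, -104.7]
wrist_force: [-1.1, -0.5, 7.7]
opening: 0.0384
```

```bash
python3 st.py
```

```text
16.45 [ 0.5051 -0.0752  0.184 ] [ -89.95   -0.   -104.75] F [-1.09 -0.53  7.67] T [0.05 0.27 0.01] q [  -8.5   -1.1   -9.4   81.6   -0.  -173.7] op 0.0384
```

Dropped in: about 6 mm down from TCP 0.190 to 0.184, then firm contact. Winding on clockwise.

Call:
arm_command(rows=[0,0.02,0,0,5,0,-1,0,0.04,0,0,10,0,-1,0,0.06,0,0,15,0,-1,0,0.08,0,0,20,0,-1,0,0.1,0,0,25,0,-1,0,0.12,0,0,30,0,-1])

```text
time: 16.95
ee_pos: [0.5057, -0.0753, 0.1826]
tcp_rot: [-89.9, 0.1, -135.0]
wrist_force: [2.3, -0.5, 5.0]
opening: 0.039
```

```bash
python3 st.py
```

```text
16.95 [ 0.5057 -0.0753  0.1826] [-8.9890e+01  6.0000e-02 -1.3499e+02] F [ 2.29 -0.54  5.05] T [-0.26 -0.61  0.01] q [  -8.5   -1.1   -9.6   81.4   -0.  -143.5] op 0.039
```

Winding works: 1.4 mm down over 30 degrees (1.25 mm expected), with light force. Continuing.

Call:
arm_command(rows=[0,0.02,0,0,5,0,-1,0,0.04,0,0,10,0,-1,0,0.06,0,0,15,0,-1,0,0.08,0,0,20,0,-1,0,0.1,0,0,25,0,-1,0,0.12,0,0,30,0,-1,0,0.14,0,0,35,0,-1,0,0.16,0,0,40,0,-1])

```text
time: 17.62
ee_pos: [0.5054, -0.0756, 0.1809]
tcp_rot: [-89.9, 0.1, -175.0]
wrist_force: [2.0, -2.6, 4.6]
opening: 0.0386
```

```bash
python3 st.py
```

```text
17.6167 [ 0.5054 -0.0756  0.1809] [-8.9930e+01  7.0000e-02 -1.7501e+02] F [ 2.   -2.64  4.58] T [-0.5  -0.28  0.  ] q [-8.500e+00 -1.100e+00 -9.700e+00  8.130e+01 -1.000e-01 -1.035e+02] op 0.0386
```

Call:
arm_command(rows=[0,0.02,0,0,5,0,-1,0,0.04,0,0,10,0,-1,0,0.06,0,0,15,0,-1,0,0.08,0,0,20,0,-1,0,0.1,0,0,25,0,-1,0,0.12,0,0,30,0,-1,0,0.14,0,0,35,0,-1,0,0.16,0,0,40,0,-1])

```text
time: 18.28
ee_pos: [0.505, -0.0756, 0.1793]
tcp_rot: [-90.0, 0.1, 145.0]
wrist_force: [-1.1, -2.3, 5.7]
opening: 0.0389
```

```bash
python3 st.py
```

```text
18.2833 [ 0.505  -0.0756  0.1793] [-8.9960e+01  6.0000e-02  1.4499e+02] F [-1.1  -2.28  5.69] T [-0.45  0.24  0.03] q [ -8.5  -1.1  -9.9  81.1  -0.1 -63.5] op 0.0389
```

Call:
arm_command(rows=[0,0.02,0,0,5,0,-1,0,0.04,0,0,10,0,-1,0,0.06,0,0,15,0,-1,0,0.08,0,0,20,0,-1,0,0.1,0,0,25,0,-1,0,0.12,0,0,30,0,-1,0,0.14,0,0,35,0,-1,0,0.16,0,0,40,0,-1])

```text
time: 18.95
ee_pos: [0.5047, -0.0753, 0.1776]
tcp_rot: [-90.0, 0.0, 105.0]
wrist_force: [-1.9, -1.4, 7.0]
opening: 0.0385
```

Call:
arm_command(rows=[0,0.02,0,0,5,0,-1,0,0.04,0,0,10,0,-1,0,0.06,0,0,15,0,-1,0,0.08,0,0,20,0,-1,0,0.1,0,0,25,0,-1,0,0.12,0,0,30,0,-1,0,0.14,0,0,35,0,-1,0,0.16,0,0,40,0,-1])

```text
time: 19.62
ee_pos: [0.5047, -0.0749, 0.1759]
tcp_rot: [-90.0, -0.0, 65.0]
wrist_force: [-1.9, 2.6, 6.4]
opening: 0.0391
```

```bash
python3 st.py
```

```text
19.6167 [ 0.5047 -0.0749  0.1759] [-8.996e+01 -2.000e-02  6.502e+01] F [-1.9   2.64  6.44] T [0.59 0.52 0.  ] q [ -8.5  -1.  -10.2  80.8   0.   16.5] op 0.0391
```

Call:
arm_command(rows=[0,-0.05,0,0,0,0,-1,0,-0.07,0,0,0,0,-1,0,-0.07,0,0,0,0,0.2,0,-0.07,0,0,0,0,0.5,0,-0.07,0,0,0,0,1,0,-0.07,0,0,0,0,1,0,-0.07,0,0,0,0,1,0,-0.07,0,0,0,0,1,0,-0.07,0,0,0,0,1,0,-0.07,0,0,0,0,1])

```text
time: 20.45
ee_pos: [0.5052, -0.0752, 0.176]
tcp_rot: [-90.0, 0.0, 65.3]
wrist_force: [-0.1, 0.4, -0.4]
opening: 0.0855
```

```bash
python3 st.py; python3 - <<'E'
from h import *
d=imaging.camera("wrist"); cv2.imwrite("pics/w7.png",d["pixels"])
d=imaging.camera("side"); cv2.imwrite("pics/s7.png",cv2.resize(d["pixels"][150:350,210:420],(630,600),interpolation=cv2.INTER_CUBIC))
E
```

```text
20.45 [ 0.5052 -0.0752  0.176 ] [-90.     0.    65.26] F [-0.07  0.39 -0.37] T [-0.   -0.05  0.07] q [ -8.5  -1.  -10.2  80.8  -0.   16.3] op 0.0855
```

View pics/w7.png

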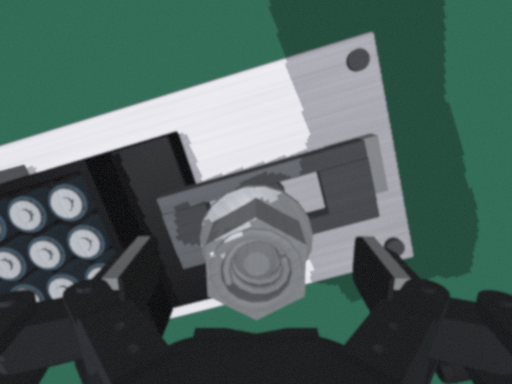

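View pics/s7.png

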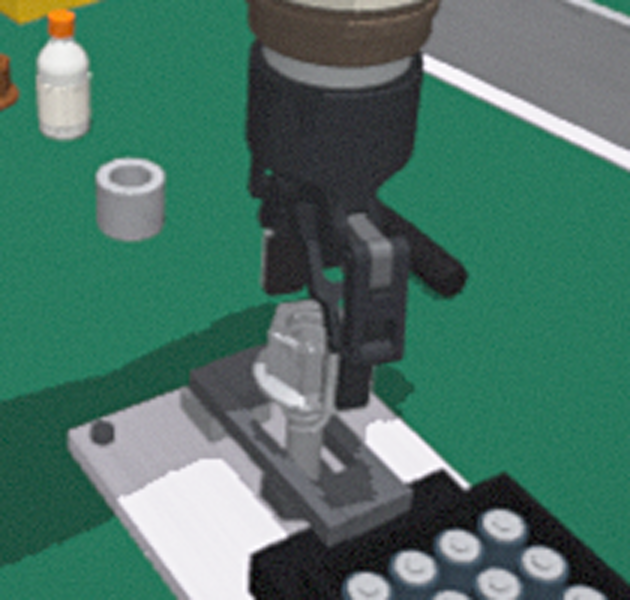

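The nut is released, with the stud end visible inside the bore (wrist 258,262) and clear gaps to both fingers. Retreating upward, then measuring.

Call:
arm_command(rows=[0,-1,0,0,0,0,1,0,-2.5,0,0,0,0,1,0,-4.5,0,0,0,0,1,0,-6.5,0,0,0,0,1,0,-8.5,0,0,0,0,1,0,-10,0,0,0,0,1,0,-11,0,0,0,0,1,0,-11,0,0,0,0,1,0,-11,0,0,0,0,1,0,-11,0,0,0,0,1,0,-11,0,0,0,0,1])

```text
time: 21.47
ee_pos: [0.5049, -0.0751, 0.2848]
tcp_rot: [-89.9, 0.0, 65.3]
wrist_force: [0.4, -0.7, -0.6]
opening: 0.0856
```

```bash
python3 st.py; python3 - <<'E'
from h import *
d=imaging.camera("wrist"); P=pts(d); cv2.imwrite("pics/w8.png",d["pixels"])
m=np.hypot(P[...,0]-.5053,P[...,1]+.0747)
def cir(q): return cv2.minEnclosingCircle((q[:,:2]*1000).astype(np.float32))
h=P[(m<.03)&(P[...,2]>.08)&(P[...,2]<.2)]
print(np.histogram(h[:,2],bins=np.arange(.09,.14,.002)))
ring=P[(m>.0135)&(m<.019)&(P[...,2]>.11)]
z=np.median(ring[:,2]); print("top z",z,len(ring))
A=np.c_[ring[:,:2]-ring[:,:2].mean(0),np.ones(len(ring))]
k=abs(ring[:,2]-z)<.003
c=np.linalg.lstsq(A[k],ring[k,2],rcond=None)[0]; print("tilt deg",np.degrees(np.hypot(c[0],c[1])))
t=P[(m<.03)&(abs(P[...,2]-z)<.003)]; print("nut top circ",cir(t))
s=P[(m<.008)]; print("stud tip z",np.median(s[:,2]))
d=imaging.camera("side"); cv2.imwrite("pics/s8.png",cv2.resize(d["pixels"][150:350,210:420],(630,600),interpolation=cv2.INTER_CUBIC))
E
```

```text
21.4667 [ 0.5049 -0.0751  0.2848] [-8.990e+01  3.000e-02  6.526e+01] F [ 0.44 -0.7  -0.64] T [-0.03  0.02  0.01] q [-8.5 -0.7  2.1 92.9  0.  16.3] op 0.0856
(array([   0,    0,    0,   17,  182,  511,  226,   30,   21,   35,   40,
         43,   51,   70,  135,  244,  333,  176,  598, 1008,   29,    0,
          0,    0,    0]), array([0.09 , 0.092, 0.094, 0.096, 0.098, 0.1  , 0.102, 0.104, 0.106,
       0.108, 0.11 , 0.112, 0.114, 0.116, 0.118, 0.12 , 0.122, 0.124,
       0.126, 0.128, 0.13 , 0.132, 0.134, 0.136, 0.138, 0.14 ]))
top z 0.2910960085456829 4412
tilt deg 37.452419796965714
nut top circ ((490.1484375, -67.73171997070312), 24.75603485107422)
stud tip z 0.12229617861310042
```

View pics/w8.png

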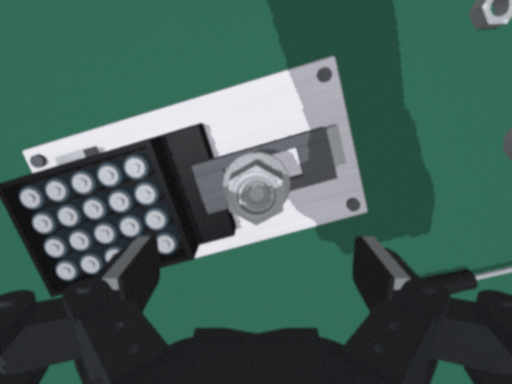

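View pics/s8.png

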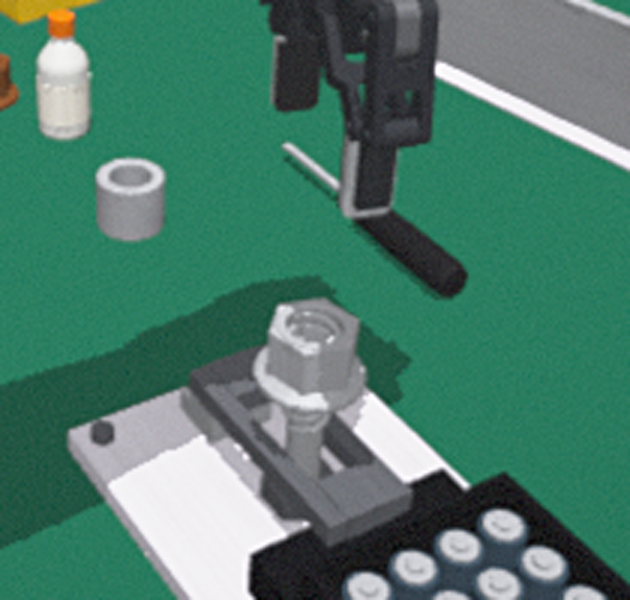

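```bash
python3 - <<'E'
from h import *
d=imaging.camera("wrist"); P=pts(d)
m=np.hypot(P[...,0]-.5053,P[...,1]+.0747)
r=P[(m>.013)&(m<.019)&(abs(P[...,2]-.129)<.004)]
A=np.c_[r[:,:2]-r[:,:2].mean(0),np.ones(len(r))]
c=np.linalg.lstsq(A,r[:,2],rcond=None)[0]; print(len(r),"z",c[2],"tilt",np.degrees(np.hypot(c[0],c[1])))
q=P[(m<.03)&(abs(P[...,2]-.129)<.002)]; print(cv2.minEnclosingCircle((q[:,:2]*1000).astype(np.float32)))
q=P[(m<.009)&(abs(P[...,2]-.123)<.0025)]; print("stud",cv2.minEnclosingCircle((q[:,:2]*1000).astype(np.float32)))
d0=imaging.camera("top")
for t in ("sleeve","small_nut","glue","screwdriver"):
    s=models.spot_point(t,"top"); print(t,s[0]["location"] if s else None)
E
```

```text
1049 z 0.12845873219268333 tilt 1.138129662850515
((505.5763854980469, -74.87319946289062), 22.863813400268555)
stud ((505.3084411621094, -74.53759002685547), 8.635581016540527)
sleeve [241.6, 196.8]
small_nut [357.7, 234.4]
glue None
screwdriver [278.1, 147.6]
```

```bash
python3 -c "
from workcell import bot; print(bot.job_done())"
```

```text
the job is handed in; nothing more can be done
None
```

The flange nut is on the stud, and I have handed the job in; the hand-in reports no verdict. I gripped the steel nut by its flats and set it on the stud. I pressed it down with about 5–10 N and backed it off about 180° anticlockwise. The nut rode up about 6 mm, went slack, then dropped about 6 mm into the thread. I wound it on 190° clockwise, let go and backed the arm away; the run took about 22 s.

**Last checks (wrist camera):**

| Check | Measured | Required |
|---|---|---|
| Nut centre below stud top | about 10–11 mm | more than 7 mm |
| Offset from the stud axis | about 0.4 mm | under 2.5 mm |
| Tilt | about 1° | under 5° |

- **Forces:** the highest wrist reading I saw on the thread was about 8 N (10 N net of the nut's weight). I read it only at the end of each move. The gripper is clear of the nut.
- **Loose things:** the sleeve and screwdriver were found where they started, within the networks' error.
- **Checks that failed or disagreed:**
  - My first tilt calculation was wrong because it included points on the gripper. I redid it without them.
  - In the last top picture the network took the mounted nut for the small nut.
  - It missed the glue altogether. The glue looks unmoved in the side picture, and the arm passed well above both things.

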